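# Put the doming punches back in their caddy

### The job

Tidy the jeweller's bench: stand the three dome-headed punches upright in the wooden caddy, each in the cup of its own size - the largest in the widest cup, the middle one in the middle-sized cup, the smallest in the narrowest. Leave the two flat-topped stakes, the square one and the disc, standing where they are.

Things in the scene. Friction and masses are not known exactly. Their poses are not given: they have to be found in the camera images.
- punch_large: largest doming punch, loose, bare steel, standing on its flat foot on the bench: round shank 30 mm in diameter, then from 46 to 62 mm above the foot a straight cylindrical band 42 mm in diameter, closed by a half-ball dome of the same diameter; 83 mm tall in all, about 500 g. Origin at the centre of the foot's underside, z up along the shank. Easily taken from above with the fingers on either side of the band
- punch_medium: middle doming punch, loose, bare steel, standing on its flat foot on the bench: round shank 20 mm in diameter, then from 46 to 62 mm above the foot a straight cylindrical band 32 mm in diameter, closed by a half-ball dome of the same diameter; 78 mm tall in all, about 240 g. Origin at the centre of the foot's underside, z up along the shank. Easily taken from above with the fingers on either side of the band
- punch_small: smallest doming punch, loose, bare steel, standing on its flat foot on the bench: round shank 16 mm in diameter, then from 46 to 62 mm above the foot a straight cylindrical band 22 mm in diameter, closed by a half-ball dome of the same diameter; 73 mm tall in all, about 110 g. Origin at the centre of the foot's underside, z up along the shank. Easily taken from above with the fingers on either side of the band
- cup_large: widest cup, dark turned wood, fixed in the caddy: round bore 60 mm in diameter, outside 70 mm, its floor 5 mm and its rim 19 mm above the cup's origin, which is the centre of its underside (7 mm above the bench); z up. The order of the three cups in the caddy changes from start to start
- cup_medium: middle cup, dark turned wood, fixed in the caddy: round bore 48 mm in diameter, outside 58 mm, its floor 5 mm and its rim 19 mm above the cup's origin, which is the centre of its underside (7 mm above the bench); z up. The order of the three cups in the caddy changes from start to start
- cup_small: narrowest cup, dark turned wood, fixed in the caddy: round bore 36 mm in diameter, outside 46 mm, its floor 5 mm and its rim 19 mm above the cup's origin, which is the centre of its underside (7 mm above the bench); z up. The order of the three cups in the caddy changes from start to start
- caddy: caddy, fixed to the bench: low pale wooden tray 100 mm (x) by 285 mm (y), rim 18 mm high, wall 7 mm; the three cups stand in a row along its y axis, 90 mm apart, the middle one at its centre. Origin at the centre of its underside
- stake_square: square-headed stake, loose, bare steel, does not belong in the caddy: round shank 20 mm in diameter with a flat-topped square block head 34 x 34 mm from 46 to 70 mm above its foot, standing on the bench among the punches. Origin at the centre of the foot's underside
- stake_disc: disc-headed stake, loose, bare steel, does not belong in the caddy: round shank 26 mm in diameter with a flat-topped round disc head 52 mm in diameter from 52 to 66 mm above its foot, standing on the bench among the punches. Origin at the centre of the foot's underside
Mind the look-alikes: they are no part of the job. Leave any orange or purple look-alike of the stake_square alone.

How it is judged:
At the end, for the whole second after the job is handed in: Each domed punch stands upright (within 0.1 rad) and still on the floor of the cup of its size (foot centre within 17 mm of the cup axis, foot less than 9 mm above the cup's underside); both flat-topped stakes stand upright (0.1 rad) within 30 mm of where they were (horizontal distance between punch_large and cup_large below 0.017 m and z of punch_large in the frame of cup_large between 0.001 and 0.009 m and angle between each of punch_large, punch_medium, punch_small, stake_square, stake_disc's own z axis and vertical below 0.1 rad and linear speed of each of punch_large, punch_medium, punch_small below 0.02 m/s and angular speed of each of punch_large, punch_medium, punch_small below 0.2 rad/s and horizontal distance between punch_medium and cup_medium below 0.017 m and z of punch_medium in the frame of cup_medium between 0.001 and 0.009 m and horizontal distance between punch_small and cup_small below 0.017 m and z of punch_small in the frame of cup_small between 0.001 and 0.009 m and distance of each of stake_square, stake_disc from where it was at the start of the episode below 0.03 m); the robot touches nothing.
It fails at once if the square-headed stake is carried off, pushed more than 30 mm or knocked over (distance of stake_square from where it was at the start of the episode above 0.03 m or angle between stake_square's own z axis and vertical above 0.4 rad).
It fails at once if the flat disc-headed stake is carried off, pushed more than 30 mm or knocked over (distance of stake_disc from where it was at the start of the episode above 0.03 m or angle between stake_disc's own z axis and vertical above 0.4 rad).
It also fails if it takes over 88 s, if anything falls off the work surface, if the arm or the gripper's body presses on something with over 40 N, if the wrist force passes 120 N, or if a joint passes its speed limit or range.

### The arm

A 7-joint arm with a two-finger parallel gripper is mounted at the origin on the work surface. World frame = base frame: x ahead of the robot, y to its left, z up, the work surface at z = 0. Lengths are in m, angles in rad, forces in N, time in s.
With the tool pointing down it reaches from about 0.425 to 0.825 m from the base axis. Payload 3.6 kg.
Tool frame: the origin (TCP) lies at the very end of the fingers, on their centre line; the grasp point (between the pads) lies 19 mm behind it; y points along the fingers, x is the direction in which the jaws open and shut, and the axes are right-handed (so a half turn about y gives the same grasp; the last joint's range is limited). The gripper opens to 93 mm and grips with 3 to 60 N. Pads are 15 mm wide; open, the fingers measure 128 mm over their backs; the gripper's body (75 mm by 188 mm) begins 65 mm behind the grasp point.
Start: joints at [1.167, 0.615, -0.013, 1.423, 0.008, 1.103, -0.04], TCP at [0.24, -0.604, 0.219] pointing down, gripper open.
Joint ranges: [-3.12, 3.12], [-0.3, 2.06], [-1.34, 1.32], [0.26, 2.42], [-1.36, 4.5], [0.01, 1.98], [-2.84, 2.84]. Speed limits (rad/s): [2.79, 2.79, 3.14, 3.14, 3.14, 3.14, 3.14].

### API

Orientations are given as [roll, pitch, yaw] about the fixed x, y, z axes, in that order (R = Rz(yaw) Ry(pitch) Rx(roll)).
In Python, from bench import bot, cams, spotter gives the robot as it stands.
- The arm moves only by the shell command python3 -m creep 'ROWS' [FORCE]. ROWS is JSON, a list of rows, each an object of numbers: "tx", "ty", "tz": the shift along the tool's x, y, z in cm; "spin": the turn about the tool's y in rad; "claw": the finger opening in cm, from 0 to 9.3. In form: [{"tx": .., "ty": .., "tz": .., "spin": .., "claw": ..}, ...]. A call has 1 to 12 rows; each row shifts and turns the commanded pose from where the row before left it, along the tool's axes as they then stand; what a row does not reach is not made up. A row lasts 1/8 s, in which the tool goes at most 62.5 mm and 10.7 degrees, less where a joint would pass 70% of its speed; a pose out of reach is approached as far as the arm can. A call is refused whole if a number of a shift passes 6.25 or a number of a turn 0.188, either way. A call with a gripper value outside its range is refused whole. The fingers move at their own pace and stop on an object; FORCE is the grip in N (left out, the last holds). Time passes only in rows, so rows that do not move let the fingers close. It gives the time, the measured TCP pose, the force and the opening at its end, in the units of the state.
- bot.get_state(): the state, without advancing time (a new reading comes with each control period).
- cams.capture(name): name is "side" or "top"; returns (picture, depth): 480x640x3 uint8, red, green, blue; 480x640 float32, m along the optical axis (not along the pixel's ray), 0 where there is no reading.
- cams.calibration(name): a dict with "intrinsics" (3x3 intrinsics, pixels), "cam_to_world" (4x4, takes a point from camera to world coordinates). Camera axes: x right, y down, z forward; pixel columns grow to the right and rows downward; lengths in m; the calibration is good to about 2 mm. A picture is of the moment at which its call begins. calibration takes no time and is no camera call.
- bot.finish_job(): hands the job in, once; it reports no verdict.
Trained networks look in the newest picture that a camera, given by its name, has taken for a name from the list of things; names that differ only in an ending like _2 or _b are one class to them, and where a whole thing is asked for, a point or a joint stands for the part that bears it (a point fixed in the world has none). Each returns a list of dicts, best first, with "conf" (0 to 1); they miss things now and then, are a little off and sometimes report something else, mostly with a low value. They report only what shows in the picture. A call takes as long as a camera call. They do not tell look-alikes from the thing itself.
- spotter.find_in(camera, target): "location" ([x, y, z] in m, in the coordinates of the camera as it stood for that picture, good to about 4 mm: the middle of the surface that is visible of it).
The state is a dict: "clock": time; "joints": joint angles; "joint_vel": joint speeds; "joint_efforts": joint torques, N m; "eef_pos": TCP position; "ee_rot": TCP orientation; "ft_force": force on the tool from outside, world axes, zero at the start; "wrist_torque": the same for the moment, N m; "width": finger opening in m.
Only numpy, scipy, OpenCV 4.12 (cv2) and the standard library are available. Lean on these libraries where they do the work, as an engineer would, in place of code of your own. Each camera call takes 0.05 s, during which the arm holds its last target. There are 200 camera calls.

## Working session

There is one attempt and no reset: what is moved stays moved. The work goes in short steps, Python scripts to look and compute and a shell command to move; the robot and the scene stay as the last step left them, time stands still between calls to the robot, and variables do not carry over. Pictures are saved under pics/ and viewed, about 12 in all and at most 16, crops included, and the job is handed in when it is done.

```bash
ls; mkdir -p pics
python3 - <<'E'
from bench import bot,cams,spotter
import cv2,numpy as np
s=bot.get_state();print(s)
for c in("top","side"):
    im,d=cams.capture(c);cv2.imwrite(f"pics/{c}0.png",im[:,:,::-1]);np.save(f"pics/{c}0.npy",d)
    K=cams.calibration(c);T=np.array(K["cam_to_world"]);print(c,np.array(K["intrinsics"]).tolist(),T.round(3).tolist())
    for n in["punch_large","punch_medium","punch_small","cup_large","cup_medium","cup_small","caddy","stake_square","stake_disc"]:
        r=spotter.find_in(c,n)
        print(n,[(round(q["conf"],2),(T@np.r_[q["location"],1])[:3].round(3).tolist(), (np.array(K["intrinsics"])@(np.array(q["location"])/q["location"][2]))[:2].round().tolist()) for q in r[:4]])
E
```

```text
pics
{'clock': 0.0, 'joints': array([ 1.16650781,  0.61593543, -0.01259488,  1.42489596,  0.00809264,
        1.10343434, -0.04041597]), 'joint_vel': array([-1.37561341e-04,  3.30124030e-04,  2.16017781e-04,  2.95887737e-04,
        2.45337706e-05, -4.03029533e-04, -3.65080097e-05]), 'joint_efforts': array([ 4.44053558e-05, -4.58931577e+01,  2.08933996e-01, -1.65740883e+01,
       -6.11185399e-02,  2.04316922e-02,  2.06047575e-04]), 'eef_pos': array([ 0.2394638 , -0.60341421,  0.21747173]), 'ee_rot': array([-1.57084129,  0.00262255, -1.19297821]), 'ft_force': array([ 0.06025651,  1.01863967, -0.25526621]), 'wrist_torque': array([ 0.0009494 ,  0.02106155, -0.01347882]), 'width': 0.0929356743409727}
top [[528.0589121750568, 0.0, 316.72830748989924], [0.0, 528.0589121750568, 237.7122281220637], [0.0, 0.0, 1.0]] [[-0.007, -0.986, 0.168, 0.346], [-1.0, 0.004, -0.017, 0.014], [0.016, -0.168, -0.986, 0.977], [0.0, 0.0, 0.0, 1.0]]
punch_large [(0.81, [0.429, 0.136, 0.081], [236.0, 278.0])]
punch_medium [(0.85, [0.379, -0.249, 0.071], [461.0, 307.0])]
punch_small [(0.57, [0.434, -0.132, 0.069
[... 665 characters left out ...]
.407, -0.593, 0.556], [0.021, -0.812, -0.583, 0.577], [0.0, 0.0, 0.0, 1.0]]
punch_large [(0.89, [0.422, 0.146, 0.062], [271.0, 283.0])]
punch_medium [(0.58, [0.372, -0.251, 0.052], [459.0, 197.0])]
punch_small [(0.72, [0.434, -0.129, 0.047], [387.0, 212.0])]
cup_large [(0.76, [0.611, 0.115, 0.017], [206.0, 242.0])]
cup_medium [(0.93, [0.625, -0.068, 0.02], [281.0, 196.0])]
cup_small [(0.85, [0.617, 0.027, 0.023], [244.0, 217.0])]
caddy [(0.8, [0.603, 0.042, 0.011], [244.0, 229.0])]
stake_square [(0.91, [0.347, -0.007, 0.06], [384.0, 260.0]), (0.79, [0.49, -0.059, 0.062], [335.0, 207.0])]
stake_disc [(0.93, [0.348, 0.276, 0.067], [233.0, 361.0]), (0.37, [0.434, 0.021, 0.059], [327.0, 243.0])]
```

View pictures.

View pics/top0.png

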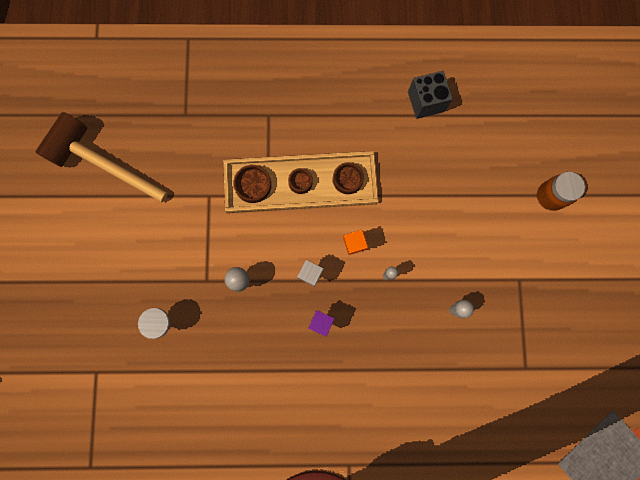

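View pics/side0.png

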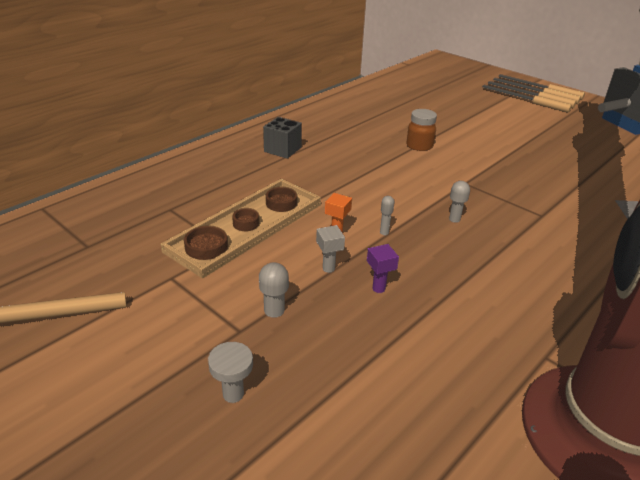

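Top picture: large punch is at (236,278), medium at (464,309), small at (391,273). The bare square stake is at (311,272) and the disc at (154,323), with orange and purple copies nearby. The cups run L (253,184), S (301,181), M (350,178). The networks agree with all of this, so I'll refine the positions from depth.

```bash
cat > h.py <<'E'
import numpy as np
from bench import bot,cams
from scipy.optimize import least_squares
def cloud(c,d=None):
    if d is None: im,d=cams.capture(c)
    k=cams.calibration(c);K=np.array(k["intrinsics"]);T=np.array(k["cam_to_world"])
    v,u=np.nonzero(d>0);z=d[v,u]
    P=np.c_[(u-K[0,2])/K[0,0]*z,(v-K[1,2])/K[1,1]*z,z]
    return P@T[:3,:3].T+T[:3,3]
def near(P,xy,r,z0,z1):
    return P[(np.hypot(P[:,0]-xy[0],P[:,1]-xy[1])<r)&(P[:,2]>z0)&(P[:,2]<z1)]
def ball(P,xy,R,zc):
    Q=near(P,xy,R+.02,zc-.003,zc+R+.01)
    f=least_squares(lambda p:np.linalg.norm(Q-p,axis=1)-R,[*xy,zc],loss="soft_l1",f_scale=.002)
    return f.x.round(4),len(Q)
def ring(P,xy,ro,z0,z1):
    Q=near(P,xy,ro+.012,z0,z1)
    f=least_squares(lambda p:np.hypot(Q[:,0]-p[0],Q[:,1]-p[1])-ro+.0025,xy,loss="soft_l1",f_scale=.002)
    return f.x.round(4),len(Q)
def to(x,y,z,yaw=None):
    """shift from the measured pose, cm in tool axes (before spin)"""
    s=bot.get_state();p=s["eef_pos"];w=s["ee_rot"][2];dx,dy=x-p[0],y-p[1]
    print("tx %.2f tz %.2f ty %.2f spin %s"%(100*(np.cos(w)*dx+np.sin(w)*dy),100*(-np.sin(w)*dx+np.cos(w)*dy),100*(p[2]-z),None if yaw is None else round(w-yaw,3)),"yaw",round(w,3))
E
python3 - <<'E'
from h import *
for c in("top","side"):
    P=cloud(c,np.load(f"pics/{c}0.npy"))
    for n,xy,R in(("L",(.425,.14),.021),("M",(.378,-.25),.016),("S",(.434,-.131),.011)): print(c,n,ball(P,xy,R,.062))
    for n,xy,R in(("cL",(.611,.118),.035),("cM",(.624,-.064),.029),("cS",(.619,.028),.023)): print(c,n,ring(P,xy,R,.022,.032))
    for n,xy in(("sq",(.44,.008)),("disc",(.35,.275)),("or",(.493,-.065)),("pu",(.351,-.008))):
        Q=near(P,xy,.035,.058,.09);print(c,n,((Q.min(0)+Q.max(0))/2).round(4),len(Q))
E
```

```text
top L (array([0.4307, 0.1377, 0.0624]), 462)
top M (array([ 0.3775, -0.2554,  0.0619]), 275)
top S (array([ 0.4404, -0.1322,  0.0622]), 124)
top cL (array([0.6125, 0.1175]), 311)
top cM (array([ 0.623 , -0.0618]), 247)
top cS (array([0.6178, 0.0278]), 190)
top sq [0.4396 0.0107 0.0687] 392
top disc [0.3554 0.2762 0.0646] 763
top or [ 0.494  -0.0691  0.0667] 400
top pu [ 0.3544 -0.0077  0.0702] 404
side L (array([0.43  , 0.1345, 0.0619]), 628)
side M (array([ 0.3762, -0.2583,  0.0617]), 230)
side S (array([ 0.4394, -0.1353,  0.0621]), 119)
side cL (array([0.6107, 0.1154]), 358)
side cM (array([ 0.6212, -0.0639]), 210)
side cS (array([0.6161, 0.0257]), 195)
side sq [0.4388 0.0088 0.0651] 458
side disc [0.3548 0.2743 0.0637] 1325
side or [ 0.4921 -0.0718  0.065 ] 383
side pu [ 0.3526 -0.0096  0.0654] 528
```

```bash
python3 -m creep '[{"spin":-0.15,"claw":7},{"spin":-0.15},{"spin":-0.15},{"spin":-0.15},{"spin":-0.15},{"spin":-0.15},{"spin":-0.15},{"spin":-0.14},{"tx":2,"tz":4.5},{"tx":2,"tz":4.5},{"tx":2,"tz":4.5},{"tx":2,"tz":4.5}]' 40; python3 -c "
from h import *
to(.377,-.257,.035,0)"
```

```text
tx -27.20 tz 25.56 ty 18.36 spin -1.193 yaw -1.193schema error: expected keys tx, ty, tz, spin, claw
```

```bash
python3 -m creep '[{"tx":0,"ty":0,"tz":0,"spin":-0.15,"claw":7},{"tx":0,"ty":0,"tz":0,"spin":-0.15,"claw":7},{"tx":0,"ty":0,"tz":0,"spin":-0.15,"claw":7},{"tx":0,"ty":0,"tz":0,"spin":-0.15,"claw":7},{"tx":0,"ty":0,"tz":0,"spin":-0.15,"claw":7},{"tx":0,"ty":0,"tz":0,"spin":-0.15,"claw":7},{"tx":0,"ty":0,"tz":0,"spin":-0.15,"claw":7},{"tx":0,"ty":0,"tz":0,"spin":-0.14,"claw":7},{"tx":2,"ty":0,"tz":4.5,"spin":0,"claw":7},{"tx":2,"ty":0,"tz":4.5,"spin":0,"claw":7},{"tx":2,"ty":0,"tz":4.5,"spin":0,"claw":7},{"tx":2,"ty":0,"tz":4.5,"spin":0,"claw":7}]' 40; python3 -c "
from h import *
to(.377,-.257,.035,0)"
```

```text
clock: 2.5
eef_pos: [0.3209, -0.4231, 0.2189]
ee_rot: [-1.571, -0.001, -0.003]
ft_force: [0.1, -0.0, 0.2]
width: 0.0703
tx 5.55 tz 16.63 ty 18.39 spin -0.003 yaw -0.003
```

```bash
python3 -m creep '[{"tx":1.4,"ty":0,"tz":4.15,"spin":0,"claw":7},{"tx":1.4,"ty":0,"tz":4.15,"spin":0,"claw":7},{"tx":1.4,"ty":0,"tz":4.15,"spin":0,"claw":7},{"tx":1.4,"ty":0,"tz":4.15,"spin":0,"claw":7},{"tx":0,"ty":2.5,"tz":0,"spin":0,"claw":7},{"tx":0,"ty":2.5,"tz":0,"spin":0,"claw":7},{"tx":0,"ty":2.5,"tz":0,"spin":0,"claw":7},{"tx":0,"ty":2.5,"tz":0,"spin":0,"claw":7},{"tx":0,"ty":0,"tz":0,"spin":0,"claw":7},{"tx":0,"ty":0,"tz":0,"spin":0,"claw":7}]' 40; python3 -c "
from h import *
to(.377,-.257,.035,0)"
```

```text
clock: 3.75
eef_pos: [0.3775, -0.2589, 0.1195]
ee_rot: [-1.572, -0.001, -0.003]
ft_force: [0.8, 0.1, 0.8]
width: 0.07
tx -0.05 tz 0.19 ty 8.45 spin -0.003 yaw -0.003
```

```bash
python3 -m creep '[{"tx":0,"ty":2,"tz":0.2,"spin":0,"claw":7},{"tx":0,"ty":2,"tz":0,"spin":0,"claw":7},{"tx":0,"ty":2,"tz":0,"spin":0,"claw":7},{"tx":0,"ty":2.4,"tz":0,"spin":0,"claw":7},{"tx":0,"ty":0,"tz":0,"spin":0,"claw":7},{"tx":0,"ty":0,"tz":0,"spin":0,"claw":4},{"tx":0,"ty":0,"tz":0,"spin":0,"claw":3.5},{"tx":0,"ty":0,"tz":0,"spin":0,"claw":2},{"tx":0,"ty":0,"tz":0,"spin":0,"claw":2},{"tx":0,"ty":0,"tz":0,"spin":0,"claw":2},{"tx":0,"ty":0,"tz":0,"spin":0,"claw":2},{"tx":0,"ty":0,"tz":0,"spin":0,"claw":2}]' 40; python3 -c "
from h import *
to(.377,-.257,.035,0)"
```

```text
clock: 5.25
eef_pos: [0.3769, -0.2566, 0.0349]
ee_rot: [-1.571, -0.0, -0.003]
ft_force: [-0.0, -0.2, 5.2]
width: 0.031
tx 0.01 tz -0.04 ty -0.01 spin -0.003 yaw -0.003
```

```bash
python3 -m creep '[{"tx":0,"ty":-2,"tz":0,"spin":0,"claw":2},{"tx":0,"ty":-4,"tz":0,"spin":0,"claw":2},{"tx":0,"ty":-4,"tz":0,"spin":0,"claw":2},{"tx":0,"ty":-4,"tz":0,"spin":0,"claw":2},{"tx":3.5,"ty":0,"tz":2.77,"spin":0,"claw":2},{"tx":3.5,"ty":0,"tz":2.77,"spin":0,"claw":2},{"tx":3.5,"ty":0,"tz":2.77,"spin":0,"claw":2},{"tx":3.5,"ty":0,"tz":2.77,"spin":0,"claw":2},{"tx":3.5,"ty":0,"tz":2.77,"spin":0,"claw":2},{"tx":3.5,"ty":0,"tz":2.77,"spin":0,"claw":2},{"tx":3.5,"ty":0,"tz":2.77,"spin":0,"claw":2},{"tx":0,"ty":0,"tz":0,"spin":0,"claw":2}]' 40
python3 - <<'E'
from h import *
import cv2
to(.622,-.063,.048,0)
print(bot.get_state()["width"])
im,d=cams.capture("side");cv2.imwrite("pics/s1.png",im[60:360,150:550,::-1])
E
```

```text
clock: 6.75
eef_pos: [0.6238, -0.0584, 0.1732]
ee_rot: [-1.567, 0.0, 0.003]
ft_force: [-1.8, 0.0, -2.2]
width: 0.0308
tx -0.18 tz -0.46 ty 12.52 spin 0.003 yaw 0.003
0.030784120128124214
```

View pics/s1.png

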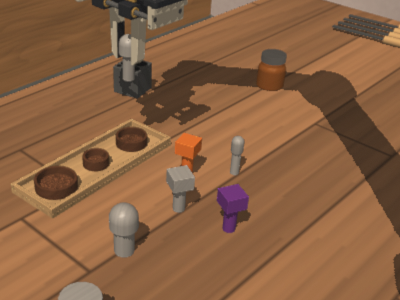

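The medium punch hangs upright in the jaws (crop about (125,50)), and nothing else has moved. Lowering it now.

```bash
python3 -m creep '[{"tx":-0.1,"ty":3,"tz":-0.2,"spin":0,"claw":2},{"tx":0,"ty":3,"tz":0,"spin":0,"claw":2},{"tx":0,"ty":2,"tz":0,"spin":0,"claw":2},{"tx":0,"ty":1,"tz":0,"spin":0,"claw":2},{"tx":0,"ty":0,"tz":0,"spin":0,"claw":2}]' 40; python3 -c "
from h import *
to(.622,-.063,.048,0)"
```

```text
clock: 7.42
eef_pos: [0.6204, -0.0662, 0.084]
ee_rot: [-1.571, 0.002, -0.004]
ft_force: [-0.5, -0.2, -1.0]
width: 0.031
tx 0.16 tz 0.32 ty 3.60 spin -0.004 yaw -0.004
```

```bash
python3 -m creep '[{"tx":0.15,"ty":1,"tz":0.3,"spin":0,"claw":2},{"tx":0,"ty":1,"tz":0,"spin":0,"claw":2},{"tx":0,"ty":0.8,"tz":0,"spin":0,"claw":2},{"tx":0,"ty":0.5,"tz":0,"spin":0,"claw":2},{"tx":0,"ty":0.3,"tz":0,"spin":0,"claw":2},{"tx":0,"ty":0,"tz":0,"spin":0,"claw":2},{"tx":0,"ty":0,"tz":0,"spin":0,"claw":2}]' 40; python3 -c "
from h import *
to(.622,-.063,.047,0)"
```

```text
clock: 8.3
eef_pos: [0.6232, -0.0623, 0.049]
ee_rot: [-1.571, -0.001, -0.003]
ft_force: [-0.6, 0.2, -2.0]
width: 0.0309
tx -0.12 tz -0.07 ty 0.20 spin -0.003 yaw -0.003
```

```bash
python3 -m creep '[{"tx":-0.1,"ty":0.1,"tz":0,"spin":0,"claw":2},{"tx":0,"ty":0.1,"tz":0,"spin":0,"claw":2},{"tx":0,"ty":0.05,"tz":0,"spin":0,"claw":2},{"tx":0,"ty":0,"tz":0,"spin":0,"claw":2},{"tx":0,"ty":0,"tz":0,"spin":0,"claw":2}]' 40
```

```text
clock: 8.93
eef_pos: [0.6219, -0.0624, 0.047]
ee_rot: [-1.571, -0.0, -0.003]
ft_force: [-2.3, 0.3, 5.5]
width: 0.0307
```

```bash
python3 -m creep '[{"tx":0,"ty":0,"tz":0,"spin":0,"claw":4},{"tx":0,"ty":0,"tz":0,"spin":0,"claw":5},{"tx":0,"ty":0,"tz":0,"spin":0,"claw":6},{"tx":0,"ty":0,"tz":0,"spin":0,"claw":6},{"tx":0,"ty":-2,"tz":0,"spin":0,"claw":6},{"tx":0,"ty":-4,"tz":0,"spin":0,"claw":6},{"tx":0,"ty":-4,"tz":0,"spin":0,"claw":6},{"tx":-4.5,"ty":-1,"tz":-1.8,"spin":0,"claw":6},{"tx":-4.5,"ty":0,"tz":-1.8,"spin":0,"claw":6},{"tx":-4.6,"ty":0,"tz":-1.8,"spin":0,"claw":6},{"tx":-4.6,"ty":0,"tz":-1.75,"spin":0,"claw":6},{"tx":0,"ty":0,"tz":0,"spin":0,"claw":6}]' 40
python3 - <<'E'
from h import *
import cv2
to(.440,-.134,.035,0)
P=cloud("side");print(ball(P,(.622,-.063),.016,.074))
im,d=cams.capture("top");P=cloud("top",d);print(ball(P,(.622,-.063),.016,.074))
cv2.imwrite("pics/t2.png",im[120:360,180:540,::-1])
to(.440,-.134,.035,0)
E
```

```text
clock: 10.42
eef_pos: [0.4356, -0.1351, 0.156]
ee_rot: [-1.572, 0.004, -0.007]
ft_force: [0.3, 0.4, -0.4]
width: 0.0599
tx 0.44 tz 0.12 ty 12.10 spin -0.007 yaw -0.007
(array([ 0.6211, -0.0647,  0.0736]), 218)
(array([ 0.622 , -0.0612,  0.0743]), 253)
tx -0.04 tz -0.06 ty 12.16 spin -0.004 yaw -0.004
```

View pics/t2.png

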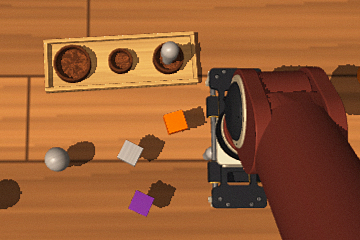

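Medium punch stands in the middle cup (crop (170,52)), with its ball centre at 0.074, which means the foot is on the floor. Now the small punch.

```bash
python3 -m creep '[{"tx":0,"ty":3,"tz":-0.05,"spin":0,"claw":6},{"tx":0,"ty":3,"tz":0,"spin":0,"claw":6},{"tx":0,"ty":2.5,"tz":0,"spin":0,"claw":6},{"tx":0,"ty":2,"tz":0,"spin":0,"claw":6},{"tx":0,"ty":1.6,"tz":0,"spin":0,"claw":6},{"tx":0,"ty":0,"tz":0,"spin":0,"claw":5},{"tx":0,"ty":0,"tz":0,"spin":0,"claw":3},{"tx":0,"ty":0,"tz":0,"spin":0,"claw":2.6},{"tx":0,"ty":0,"tz":0,"spin":0,"claw":1.5},{"tx":0,"ty":0,"tz":0,"spin":0,"claw":1.5},{"tx":0,"ty":0,"tz":0,"spin":0,"claw":1.5},{"tx":0,"ty":0,"tz":0,"spin":0,"claw":1.5}]' 30; python3 -c "
from h import *
to(.440,-.134,.035,0)"
```

```text
clock: 12.02
eef_pos: [0.4401, -0.1339, 0.0356]
ee_rot: [-1.571, -0.001, -0.003]
ft_force: [-0.5, -0.2, 5.3]
width: 0.0208
tx -0.01 tz -0.01 ty 0.06 spin -0.003 yaw -0.003
```

```bash
python3 -m creep '[{"tx":0,"ty":-2,"tz":0,"spin":0,"claw":1.5},{"tx":0,"ty":-4,"tz":0,"spin":0,"claw":1.5},{"tx":0,"ty":-4,"tz":0,"spin":0,"claw":1.5},{"tx":0,"ty":-4,"tz":0,"spin":0,"claw":1.5},{"tx":3.5,"ty":0,"tz":3.2,"spin":0,"claw":1.5},{"tx":3.5,"ty":0,"tz":3.2,"spin":0,"claw":1.5},{"tx":3.5,"ty":0,"tz":3.2,"spin":0,"claw":1.5},{"tx":3.5,"ty":0,"tz":3.2,"spin":0,"claw":1.5},{"tx":3.7,"ty":0,"tz":3.3,"spin":0,"claw":1.5},{"tx":0,"ty":0,"tz":0,"spin":0,"claw":1.5},{"tx":0,"ty":0,"tz":0,"spin":0,"claw":1.5},{"tx":0,"ty":0,"tz":0,"spin":0,"claw":1.5}]' 30
python3 - <<'E'
from h import *
import cv2
to(.617,.027,.0476,0)
im,d=cams.capture("side");cv2.imwrite("pics/s3.png",im[60:360,150:550,::-1])
E
```

```text
clock: 13.52
eef_pos: [0.6161, 0.0247, 0.1748]
ee_rot: [-1.572, 0.002, -0.005]
ft_force: [0.1, -0.2, -1.6]
width: 0.0209
tx 0.09 tz 0.23 ty 12.72 spin -0.005 yaw -0.005
```

View pics/s3.png

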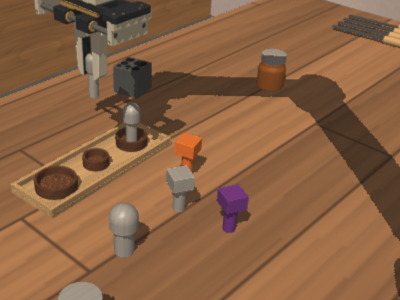

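The small punch is held upright (crop (93,75)), and the medium punch is still standing in its cup at (131,125).

```bash
python3 -m creep '[{"tx":0,"ty":3,"tz":0.1,"spin":0,"claw":1.5},{"tx":0,"ty":3,"tz":0,"spin":0,"claw":1.5},{"tx":0,"ty":2,"tz":0,"spin":0,"claw":1.5},{"tx":0,"ty":1,"tz":0,"spin":0,"claw":1.5},{"tx":0,"ty":1,"tz":0,"spin":0,"claw":1.5},{"tx":0,"ty":1,"tz":0,"spin":0,"claw":1.5},{"tx":0,"ty":0.8,"tz":0,"spin":0,"claw":1.5},{"tx":0,"ty":0.4,"tz":0,"spin":0,"claw":1.5},{"tx":0,"ty":0.3,"tz":0,"spin":0,"claw":1.5},{"tx":0,"ty":0,"tz":0,"spin":0,"claw":1.5},{"tx":0,"ty":0,"tz":0,"spin":0,"claw":1.5}]' 30; python3 -c "
from h import *
to(.617,.027,.0476,0)"
```

```text
clock: 14.95
eef_pos: [0.6174, 0.0277, 0.0504]
ee_rot: [-1.571, -0.001, -0.003]
ft_force: [-0.3, -0.6, -1.1]
width: 0.0209
tx -0.04 tz -0.07 ty 0.28 spin -0.003 yaw -0.003
```

```bash
python3 -m creep '[{"tx":0,"ty":0.15,"tz":0,"spin":0,"claw":1.5},{"tx":0,"ty":0.1,"tz":0,"spin":0,"claw":1.5},{"tx":0,"ty":0.05,"tz":0,"spin":0,"claw":1.5},{"tx":0,"ty":0,"tz":0,"spin":0,"claw":1.5},{"tx":0,"ty":0,"tz":0,"spin":0,"claw":1.5}]' 30
```

```text
clock: 15.58
eef_pos: [0.6173, 0.0277, 0.0477]
ee_rot: [-1.571, -0.0, -0.003]
ft_force: [-1.0, 0.4, 4.8]
width: 0.021
```

```bash
python3 -m creep '[{"tx":0,"ty":0,"tz":0,"spin":0,"claw":3},{"tx":0,"ty":0,"tz":0,"spin":0,"claw":4},{"tx":0,"ty":0,"tz":0,"spin":0,"claw":5},{"tx":0,"ty":-2,"tz":0,"spin":0,"claw":5},{"tx":0,"ty":-4,"tz":0,"spin":0,"claw":6},{"tx":0,"ty":-4,"tz":0,"spin":0,"claw":7},{"tx":-4.5,"ty":-1,"tz":2.7,"spin":0,"claw":7},{"tx":-4.7,"ty":0,"tz":2.7,"spin":0,"claw":7},{"tx":-4.7,"ty":0,"tz":2.7,"spin":0,"claw":7},{"tx":-4.8,"ty":0,"tz":2.7,"spin":0,"claw":7},{"tx":0,"ty":0,"tz":0,"spin":0,"claw":7},{"tx":0,"ty":0,"tz":0,"spin":0,"claw":7}]' 40
python3 - <<'E'
from h import *
P=cloud("top");print(ball(P,(.617,.027),.011,.074))
to(.430,.136,.035,0)
E
```

```text
clock: 17.08
eef_pos: [0.4313, 0.1361, 0.1574]
ee_rot: [-1.571, -0.001, -0.003]
ft_force: [1.1, 0.5, -0.9]
width: 0.0703
(array([0.6175, 0.0296, 0.0743]), 119)
tx -0.18 tz 0.03 ty 12.23 spin -0.005 yaw -0.005
```

```bash
python3 -m creep '[{"tx":-0.1,"ty":3,"tz":0,"spin":0,"claw":7},{"tx":0,"ty":3,"tz":0,"spin":0,"claw":7},{"tx":0,"ty":2.5,"tz":0,"spin":0,"claw":7},{"tx":0,"ty":2,"tz":0,"spin":0,"claw":7},{"tx":0,"ty":1.7,"tz":0,"spin":0,"claw":7},{"tx":0,"ty":0,"tz":0,"spin":0,"claw":6},{"tx":0,"ty":0,"tz":0,"spin":0,"claw":5},{"tx":0,"ty":0,"tz":0,"spin":0,"claw":4.5},{"tx":0,"ty":0,"tz":0,"spin":0,"claw":3.5},{"tx":0,"ty":0,"tz":0,"spin":0,"claw":3},{"tx":0,"ty":0,"tz":0,"spin":0,"claw":3},{"tx":0,"ty":0,"tz":0,"spin":0,"claw":3}]' 55; python3 -c "
from h import *
to(.430,.136,.035,0)"
```

```text
clock: 18.62
eef_pos: [0.4302, 0.1363, 0.0358]
ee_rot: [-1.571, -0.002, -0.003]
ft_force: [1.5, 0.2, 6.1]
width: 0.0411
tx -0.02 tz -0.03 ty 0.08 spin -0.003 yaw -0.003
```

Next, lift it and carry it to the large cup at (0.612, 0.1165): dx 18.2, dy -2.

```bash
python3 -m creep '[{"tx":0,"ty":-1.5,"tz":0,"spin":0,"claw":3},{"tx":0,"ty":-3,"tz":0,"spin":0,"claw":3},{"tx":0,"ty":-4,"tz":0,"spin":0,"claw":3},{"tx":0,"ty":-3.5,"tz":0,"spin":0,"claw":3},{"tx":3,"ty":0,"tz":-0.4,"spin":0,"claw":3},{"tx":4,"ty":0,"tz":-0.4,"spin":0,"claw":3},{"tx":4,"ty":0,"tz":-0.4,"spin":0,"claw":3},{"tx":4,"ty":0,"tz":-0.4,"spin":0,"claw":3},{"tx":3.2,"ty":0,"tz":-0.4,"spin":0,"claw":3},{"tx":0,"ty":0,"tz":0,"spin":0,"claw":3},{"tx":0,"ty":0,"tz":0,"spin":0,"claw":3},{"tx":0,"ty":0,"tz":0,"spin":0,"claw":3}]' 55
python3 - <<'E'
from h import *
import cv2
to(.612,.1165,.0478,0)
im,d=cams.capture("side");cv2.imwrite("pics/s4.png",im[60:360,150:550,::-1])
E
```

```text
clock: 20.12
eef_pos: [0.6096, 0.1161, 0.1546]
ee_rot: [-1.571, 0.003, -0.001]
ft_force: [0.6, 0.0, -5.1]
width: 0.0409
tx 0.24 tz 0.04 ty 10.68 spin -0.001 yaw -0.001
```

View pics/s4.png

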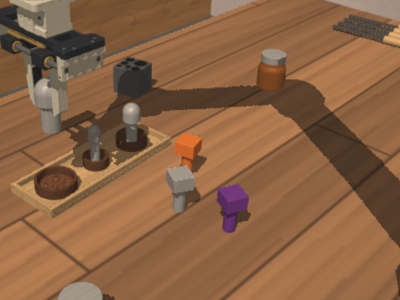

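The large punch is held upright (crop (50,110)). The small and medium punches stand in their cups at (95,145) and (131,125).

```bash
python3 -m creep '[{"tx":0.1,"ty":2.5,"tz":0,"spin":0,"claw":3},{"tx":0,"ty":2.5,"tz":0,"spin":0,"claw":3},{"tx":0,"ty":1.5,"tz":0,"spin":0,"claw":3},{"tx":0,"ty":1,"tz":0,"spin":0,"claw":3},{"tx":0,"ty":1,"tz":0,"spin":0,"claw":3},{"tx":0,"ty":1,"tz":0,"spin":0,"claw":3},{"tx":0,"ty":0.6,"tz":0,"spin":0,"claw":3},{"tx":0,"ty":0.3,"tz":0,"spin":0,"claw":3},{"tx":0,"ty":0,"tz":0,"spin":0,"claw":3},{"tx":0,"ty":0,"tz":0,"spin":0,"claw":3}]' 55; python3 -c "
from h import *
to(.612,.1165,.0478,0)"
```

```text
clock: 21.42
eef_pos: [0.6127, 0.1158, 0.0516]
ee_rot: [-1.57, -0.001, -0.003]
ft_force: [0.2, -0.6, -3.3]
width: 0.0412
tx -0.07 tz 0.07 ty 0.38 spin -0.003 yaw -0.003
```

```bash
python3 -m creep '[{"tx":0,"ty":0.2,"tz":0,"spin":0,"claw":3},{"tx":0,"ty":0.1,"tz":0,"spin":0,"claw":3},{"tx":0,"ty":0.1,"tz":0,"spin":0,"claw":3},{"tx":0,"ty":0,"tz":0,"spin":0,"claw":3},{"tx":0,"ty":0,"tz":0,"spin":0,"claw":3}]' 55
```

```text
clock: 22.05
eef_pos: [0.6124, 0.1157, 0.0479]
ee_rot: [-1.571, -0.0, -0.003]
ft_force: [-2.2, -0.7, 2.4]
width: 0.0408
```

```bash
python3 -m creep '[{"tx":0,"ty":0,"tz":0,"spin":0,"claw":5},{"tx":0,"ty":0,"tz":0,"spin":0,"claw":6},{"tx":0,"ty":0,"tz":0,"spin":0,"claw":7},{"tx":0,"ty":0,"tz":0,"spin":0,"claw":7},{"tx":0,"ty":-2,"tz":0,"spin":0,"claw":7},{"tx":0,"ty":-5,"tz":0,"spin":0,"claw":7},{"tx":0,"ty":-5,"tz":0,"spin":0,"claw":7},{"tx":0,"ty":-4,"tz":0,"spin":0,"claw":7},{"tx":0,"ty":0,"tz":4,"spin":0,"claw":7},{"tx":0,"ty":0,"tz":5,"spin":0,"claw":7},{"tx":0,"ty":0,"tz":5,"spin":0,"claw":7},{"tx":0,"ty":0,"tz":0,"spin":0,"claw":7}]' 55
python3 - <<'E'
from h import *
import cv2
for c in("top","side"):
    im,d=cams.capture(c);P=cloud(c,d);cv2.imwrite(f"pics/{c}5.png",im[:,:,::-1])
    for n,xy,R in(("L",(.612,.1165),.021),("S",(.617,.027),.011),("M",(.622,-.063),.016)):print(c,n,ball(P,xy,R,.074))
    for n,xy in(("sq",(.44,.008)),("disc",(.35,.275))):
        Q=near(P,xy,.035,.058,.09)
        if len(Q):print(c,n,((Q.min(0)+Q.max(0))/2).round(4),len(Q))
E
```

```text
clock: 23.55
eef_pos: [0.6104, 0.2627, 0.2071]
ee_rot: [-1.566, 0.001, 0.006]
ft_force: [-0.2, -0.1, 0.2]
width: 0.0698
top L (array([0.6129, 0.117 , 0.0744]), 436)
top S (array([0.6175, 0.0294, 0.0747]), 121)
top M (array([ 0.6223, -0.061 ,  0.0745]), 254)
top sq [0.4397 0.0063 0.0697] 279
side L (array([0.612 , 0.1138, 0.0738]), 477)
side S (array([0.6166, 0.0261, 0.0742]), 120)
side M (array([ 0.621 , -0.0645,  0.0737]), 217)
side sq [0.4384 0.0099 0.0652] 459
side disc [0.3545 0.2744 0.0633] 1331
```

View pics/side5.png

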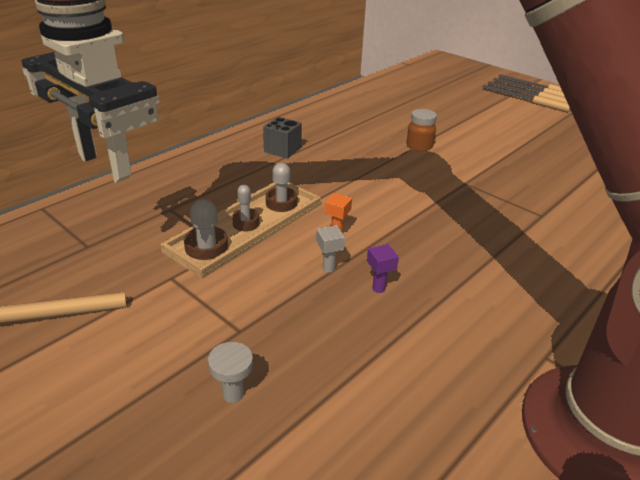

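All three punches stand upright in their own cups: L (205,235), S (245,208), M (282,190). Both stakes are where they were at the start: square (330,245), disc (232,372). The arm is clear, so I'm handing in.

```bash
python3 -c "
from bench import bot
print(bot.finish_job())"
```

```text
the job is handed in; nothing more can be done
None
```

All three punches are standing in the cups of their own size, moved in the order medium, small, large. I handed the job in at about 24 s of the 88 s allowed; no verdict is reported.

- **Punches:** in the last check from both cameras, each dome centre is within about 3 mm of its cup axis. Each sits at z of about 0.074 m, so the feet are on the cup floors. They looked upright in the side view.
- **Stakes:** the side camera puts the square stake and the disc within about 1 mm of where they started.
- **Look-alikes:** I did not touch the orange and purple look-alikes.
- **Gaps and disagreements:** the two cameras differed by 2–3 mm in y throughout, about what their calibration allows. The last top-camera check gave no reading for the disc. It put the square stake about 4 mm off, with fewer depth points than before; I put that down to the arm partly covering it.

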